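# Fetch the drain cover from under the soap rack

### The job

The red drain cover lies in the white crate beneath the steel soap rack. Set the mop clamp head and then the rack aside on the black mat, lay the cover centred over the drain outlet, then put the rack back where it stood in the crate, turned as it was, and last stand the clamp head on the middle of it again, lengthwise as before. Leave the brush, the bottle and the tub as they are.

Things in the scene. Friction and masses are not known exactly. Their poses are not given: they have to be found in the camera images.
- crate: Fixed stack of two slotted white crates, 270 (x) x 310 (y) x 119 mm high. Origin: its centre at the work surface. Top crate open: inner floor at 64 mm, walls 5 mm thick up to 119 mm; lid flipped back beyond the +x wall, sloping down. Inside, two lanes along y at about x = -55 and +55 mm: one holds cover, rack and clamp head, the other the brush.
- cover: Loose red drain cover: stiff disc, diameter 100, 6 mm thick, with a central upright knob of diameter 22, reaching from 6 to 34 mm above the underside. Origin: centre of the underside; z up. It lies on the crate's inner floor; the rack straddles it. About 0.09 kg.
- rack: Loose steel soap rack: slatted bench 54 (x) x 150 (y) x 50 mm high, four legs at x +-24, y +-72 mm. Origin: centre of the foot plane. Flat top at 50 mm, slats' underside 45 mm; long side rails (outer faces x = +-27, 36 to 50 mm up) can be gripped across x. Stands on the crate's inner floor over the cover, long side along the crate's y (within 0.1 rad). 0.2 kg.
- clamp: Loose aluminium mop clamp head: jaw bar 28 (x) x 100 (y) x 14 mm with a central upright round socket, diameter 24, from 14 to 59 mm up (grip this), and two small wing screws (touch nothing) on the bar at y = +-36 mm. Origin: centre of the underside; z up. Stands on the middle of the rack's top, bar along the rack. 0.14 kg.
- brush: Loose bamboo bottle brush lying along its own y in the crate's other lane, 200 mm long: bristle head 38 mm thick at +y, handle 13 mm thick at -y. Origin: on the floor under its middle. To be left alone.
- mat: Fixed black rubber mat, 200 (x) x 190 (y) x 4 mm, the side area, on one side of the crate (left or right). Origin: centre of its underside; top at 4 mm.
- drain: Fixed round steel drain outlet with a slotted grating, diameter 130, 5 mm high, on the other side of the crate. Origin: centre of its underside; flat top at 5 mm.
- bottle: Loose green cleaner bottle with paper label, diameter 60, 150 mm high, origin centre of underside, beyond the work to one side. To be left alone.
- tub: Loose open grey plastic tub, diameter 80, 60 mm high, origin centre of underside, beyond the work to one side. To be left alone.
Mind the look-alikes: they are no part of the job. Of the things shaped like the clamp, the aluminium one is meant. Of the things that look like the cover, the larger one is meant.

How it is judged:
By the outcome, as a careful person would: the job done as asked, in the order asked, and still so for the second after the job is handed in, with the robot touching nothing.
It also fails if it takes over 141 s, if anything falls off the work surface, if the arm or the gripper's body presses on something with over 40 N, if the wrist force passes 120 N, or if a joint passes its speed limit or range.

### The arm

A 7-joint arm with a two-finger parallel gripper is mounted at the origin on the work surface. World frame = base frame: x ahead of the robot, y to its left, z up, the work surface at z = 0. Lengths are in m, angles in rad, forces in N, time in s.
With the tool pointing down it reaches from about 0.35 to 0.9 m from the base axis. Payload 19.9 kg.
Tool frame: the origin (TCP) lies midway between the tips of the shut fingers; the grasp point (between the pads) lies 19 mm behind it; z points along the fingers, y is the line along which they close (so a half turn about z gives the same grasp; the last joint's range is limited). The gripper opens to 85 mm and grips with 20 to 120 N. Pads are 22 mm wide; open, the fingers measure 114 mm over their backs; the gripper's body (76 mm by 85 mm) begins 54 mm behind the grasp point. The pads swing forward as they close: fully open they stand 13 mm farther back than shut.
Start: joints at [-1.254, 0.417, -0.01, 1.614, 0.005, 1.111, -0.053], TCP at [0.219, 0.585, 0.194] pointing down, gripper open.
Joint ranges: [-2.81, 2.81], [-0.39, 2.02], [-1.27, 1.25], [0.06, 2.57], [-1.19, 4.33], [0.19, 2], [-2.82, 2.82]. Speed limits (rad/s): [1.89, 1.89, 2.39, 2.39, 3.01, 3.01, 3.01].

### API

Orientations are given as a unit quaternion [x, y, z, w].
In Python, from plant import robot gives the robot as it stands.
- The arm moves only by the tool arm_command, never from a script. Its argument "plan" is a list of rows, each an object of numbers: "jaw": the finger opening in cm, from 0 to 8.54; "x", "y", "z": the shift along the tool's x, y, z in cm; "yaw": the turn about the tool's z in degrees. A call has 1 to 8 rows; each row is the pose to reach, as a shift and turn from the pose commanded when the call began, along the tool's axes at that moment; what a row does not reach only later rows make up. A row lasts 1/8 s, in which the tool goes at most 62.5 mm and 10.7 degrees, less where a joint would pass 70% of its speed; a pose out of reach is approached as far as the arm can. A call with a gripper value outside its range is refused whole. The fingers move at their own pace and stop on an object; the grip force is fixed at half the most. Time passes only in rows, so rows that repeat a pose let the fingers close. It gives the time, the measured TCP pose, the force, the opening and the grip force at its end, in the units of the state.
- robot.observe(): the state, without advancing time (a new reading comes with each control period).
- robot.capture(name): name is "side" or "top"; returns a dict with "image" (384x512x3 uint8, blue, green, red), "fov_y" (degrees; the focal length in pixels is half the picture's height over the tangent of half this angle, whatever the lens; pixels are square), "cx", "cy" (the principal point, pixels), "rvec" (rotation vector, rad) and "tvec" (3), from world to camera coordinates, as OpenCV has them. Camera axes: x right, y down, z forward; pixel columns grow to the right and rows downward; lengths in m; the calibration is good to about 2 mm. A picture is of the moment at which its call begins. There is no depth.
- robot.sign_off(): hands the job in; it is judged then, once.
The state is a dict: "clock": time; "joint_positions": joint angles; "dq": joint speeds; "tau": joint torques, N m; "ee_pos": TCP position; "orientation": TCP orientation; "force": force on the tool from outside, world axes, zero at the start; "ft_torque": the same for the moment, N m; "width": opening from 0.0 (shut) to 1.0 (fully open); "grip_force": force on a finger pad.
Only numpy, scipy, OpenCV 4.12 (cv2) and the standard library are available. Lean on these libraries where they do the work, as an engineer would, in place of code of your own. Each camera call takes 0.05 s, during which the arm holds its last target. There are 200 camera calls.

## Working session

There is one attempt and no reset: what is moved stays moved. The work goes in short steps, Python scripts to look and compute and a tool call to move; the robot and the scene stay as the last step left them, time stands still between calls to the robot, and variables do not carry over. Pictures are saved under pics/ and viewed, at most 14 in all, crops included, and the job is handed in when it is done.

Besides the shell and the picture viewer there is one more tool, called by a JSON object that holds its "name" and its "arguments". arm_command: Moves the arm, as the interface text tells. Its arguments: {"type":"object","properties":{"plan":{"type":"array"}},"required":["plan"]}

```bash
ls; mkdir -p pics; cat > h.py <<'E'
import numpy as np, cv2
from scipy.spatial.transform import Rotation as R
from plant import robot
def cap(n,save=None):
    c=robot.capture(n)
    if save: cv2.imwrite(f'pics/{save}.png',c['image'])
    return c
def KRT(c):
    f=192/np.tan(np.radians(c['fov_y'])/2)
    K=np.array([[f,0,c['cx']],[0,f,c['cy']],[0,0,1.]])
    return K,cv2.Rodrigues(np.array(c['rvec'],float))[0],np.array(c['tvec'],float).ravel()
def ray(c,u,v):
    K,r,t=KRT(c); d=r.T@np.linalg.inv(K)@[u,v,1]; return -r.T@t,d/np.linalg.norm(d)
def onz(c,u,v,z):
    o,d=ray(c,u,v); return o+d*(z-o[2])/d[2]
def proj(c,p):
    K,r,t=KRT(c); q=K@(r@np.array(p,float)+t); return q[:2]/q[2]
def tri(c1,a,c2,b):
    o1,d1=ray(c1,*a);o2,d2=ray(c2,*b)
    s=np.linalg.lstsq(np.c_[d1,-d2],o2-o1,rcond=None)[0]
    p,q=o1+d1*s[0],o2+d2*s[1]; return (p+q)/2,np.linalg.norm(p-q)
def delta(p,yaw=None):
    s=robot.observe(); r=R.from_quat(s['orientation']); return np.round(100*(r.inv().apply(np.array(p)-s['ee_pos'])),2)
E
python3 - <<'E'
from h import *
a=cap('side','s0');b=cap('top','t0')
for c in(a,b):
    print({k:v for k,v in c.items() if k!='image'}, ray(c,256,192))
s=robot.observe();print(s['ee_pos'],R.from_quat(s['orientation']).as_matrix().round(3),s['clock'])
E
```

```text
pics
{'fov_y': 49.941932496717556, 'cx': 254.480481660235, 'cy': 195.7768485482237, 'rvec': array([ 2.30286085, -0.6642992 ,  0.29205568]), 'tvec': array([-0.42429976,  0.245961  ,  1.05747267])} (array([ 0.04379204, -0.6863375 ,  0.94116876]), array([ 0.39098812,  0.57945237, -0.71509666]))
{'fov_y': 55.04519895996799, 'cx': 257.6716254892889, 'cy': 195.59648060891104, 'rvec': array([ 2.13538854, -2.15143454,  0.22741559]), 'tvec': array([-0.01422367,  0.53397013,  0.97835402])} (array([0.35243923, 0.01690604, 1.05735698]), array([ 0.18641342, -0.02973607, -0.98202128]))
[0.21877894 0.58507582 0.19313707] [[-0.937  0.35  -0.   ]
 [ 0.35   0.937 -0.001]
 [-0.    -0.001 -1.   ]] 0.1
```

View pics/s0.png

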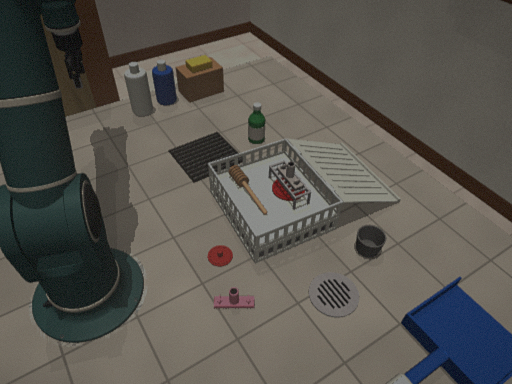

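View pics/t0.png

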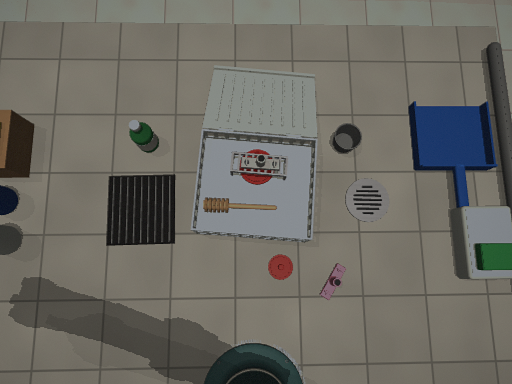

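The side view shows the crate with rack and clamp at about (290,178), the mat at (203,155) and the drain at (333,294). In the top view the rack and clamp are at (260,163), the mat at (141,210) and the drain at (367,200).
- **Clamp candidates (top view):** aluminium on the rack at (261,160), pink on the floor at (333,282). I choose the one on the rack.
- **Cover candidates (top view):** red disc under the rack at (257,167), smaller red disc at (280,267). I choose the one under the rack.

Next is one close crop to check these choices.

```bash
python3 - <<'E'
from h import *
a=cv2.imread('pics/t0.png')[125:200,210:310];b=cv2.imread('pics/s0.png')[145:220,250:350]
f=lambda i:cv2.convertScaleAbs(cv2.resize(i,(790,592),interpolation=cv2.INTER_CUBIC),alpha=1.3)
cv2.imwrite('pics/c0.png',np.hstack([cv2.resize(f(a),(400,300)),cv2.resize(f(b),(400,300))]))
E
```

```text
(no output)
```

View pics/c0.png

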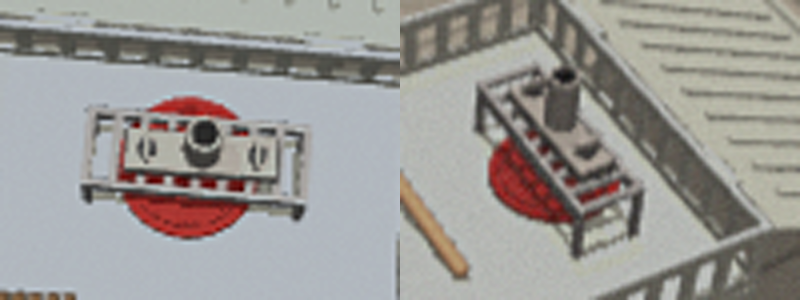

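The crop confirms a silver clamp on the rack with the large red disc beneath it. The socket top is at (261.5,158.2) in the top view and (291.8,163.5) in the side view.

```bash
cat >> h.py <<'E'
def redc(c,box):
    x0,y0,x1,y1=box; i=c['image'][y0:y1,x0:x1].astype(int)
    m=((i[...,2]>90)&(i[...,1]<0.5*i[...,2])&(i[...,0]<0.5*i[...,2])).astype(np.uint8)
    p=cv2.findNonZero(m); h=cv2.convexHull(p).reshape(-1,2)+[x0,y0]; return h
E
python3 - <<'E'
from h import *
a=cap('side');b=cap('top')
tc=lambda x,y:(210+x/4-.4,125+y/4-.4); sc=lambda x,y:(250+(x-400)/4-.4,145+y/4-.4)
print('socket',tri(b,tc(206,133),a,sc(567,74)))
P=[((88,108),(543,62)),((311,125),(642,185)),((303,205),(575,215)),((84,190),(477,85))]
C=[tri(b,tc(*p),a,sc(*q)) for p,q in P]
for x in C: print(x[0].round(4),round(x[1],4))
m=np.mean([x[0] for x in C],0);print('rack',m)
Q=[onz(b,*tc(*p),0.114) for p,_ in P]; print('top only',np.round(Q,4),np.mean(Q,0))
d=(Q[0]+Q[3]-Q[1]-Q[2]);print('ang of long axis from y',np.degrees(np.arctan2(-d[0],d[1])))
for n,c,box in(('top',b,(225,135,295,195)),('side',a,(265,160,312,215))):
    h=redc(c,box); W=np.array([onz(c,u,v,0.070)[:2] for u,v in h],np.float32)
    print('cover',n,cv2.minEnclosingCircle(W))
# drain
for n,c,(x0,y0,x1,y1) in(('top',b,(335,170,400,230)),('side',a,(300,262,368,325))):
    g=cv2.cvtColor(c['image'],6)[y0:y1,x0:x1]; hsv=cv2.cvtColor(c['image'],cv2.COLOR_BGR2HSV)[y0:y1,x0:x1]
    m=((hsv[...,1]<25)&(g>90)).astype(np.uint8)
    cs=max(cv2.findContours(m,0,2)[0],key=cv2.contourArea); e=cv2.fitEllipse(cv2.convexHull(cs)); u,v=e[0]
    h=cv2.convexHull(cs).reshape(-1,2)+[x0,y0]
    print('drain',n,e,onz(c,u+x0,v+y0,.005),cv2.minEnclosingCircle(np.array([onz(c,*q,.005)[:2] for q in h],np.float32)))
M=[(108,176),(175,175),(175,243),(107,244)]
print('mat',np.round([onz(b,*q,.004) for q in M],3))
K=[(203,131),(316,138),(309,239),(193,231)]
print('crate top',np.round([onz(b,*q,.119) for q in K],3))
print('bottle/tub',onz(b,149,145,0.02),onz(b,346,138,.03))
E
```

```text
socket (array([ 0.60623994, -0.02349279,  0.17652262]), np.float64(0.0012004886621961124))
[0.6428 0.0511 0.1145] 0.0043
[ 0.627  -0.0952  0.1178] 0.002
[ 0.574  -0.0892  0.1112] 0.0024
[0.5854 0.054  0.1162] 0.0022
rack [ 0.607318   -0.0198012   0.11493551]
top only [[ 0.6409  0.0521  0.114 ]
 [ 0.6291 -0.0961  0.114 ]
 [ 0.5745 -0.0894  0.114 ]
 [ 0.585   0.0546  0.114 ]] [ 0.6073674 -0.0197209  0.114    ]
ang of long axis from y -4.362442595301484
cover top ((0.6120977401733398, -0.01547631062567234), 0.04937824606895447)
cover side ((0.6113231778144836, -0.016106853261590004), 0.04828662425279617)
drain top ((32.0280647277832, 29.697681427001953), (42.358482360839844, 45.089561462402344), 132.4229736328125) [ 0.52791919 -0.3398079   0.005     ] ((0.5287322402000427, -0.3398609459400177), 0.06532175838947296)
drain side ((33.59619903564453, 32.023292541503906), (42.258544921875, 51.709415435791016), 113.72936248779297) [ 0.52727206 -0.34075317  0.005     ] ((0.5284955501556396, -0.33871281147003174), 0.06461081653833389)
mat [[0.601 0.413 0.004]
 [0.604 0.221 0.004]
 [0.407 0.215 0.004]
 [0.406 0.404 0.004]]
crate top [[ 0.696  0.128  0.119]
 [ 0.677 -0.174  0.119]
 [ 0.408 -0.145  0.119]
 [ 0.431  0.149  0.119]]
bottle/tub [0.68962809 0.2951369  0.02      ] [ 0.70798273 -0.28053332  0.03      ]
```

```bash
cat > go.py <<'E'
# usage: go.py x y z ang   (ang = world angle of the tool's y, deg, mod 180)
import sys; from h import *
s=robot.observe(); r=R.from_quat(s['orientation']); Y=r.as_matrix()[:,1]
now=np.degrees(np.arctan2(Y[1],Y[0])); a=[float(v) for v in sys.argv[1:]]
d=(now-a[3]+90)%180-90
print('t',round(s['clock'],2),'pos',s['ee_pos'].round(4) if hasattr(s['ee_pos'],'round') else s['ee_pos'],'ang',round(now,2),'w',round(s['width'],3),'F',np.round(s['force'],1),'grip',round(float(np.max(s['grip_force'])),1),'tilt',Y[2].round(4))
print('shift cm',delta(a[:3]),'yaw',round(d,2),'q7',round(s['joint_positions'][6],2))
E
python3 go.py .606 -.022 .26 -4.4
```

```text
t 0.2 pos [0.2188 0.5852 0.1933] ang 69.51 w 1.003 F [ 0.  -0.   0.1] grip 0.0 tilt -0.0008
shift cm [-57.53 -43.32  -6.63] yaw 73.91 q7 -0.05
```

{"name": "arm_command", "arguments": {"plan": [{"x": -3,"y": -2,"z": -4,"yaw": 6},{"x": -7,"y": -5,"z": -6.6,"yaw": 14},{"x": -12,"y": -9,"z": -6.6,"yaw": 22},{"x": -16,"y": -12,"z": -6.6,"yaw": 30},{"x": -21,"y": -16,"z": -6.6,"yaw": 38},{"x": -25,"y": -19,"z": -6.6,"yaw": 46},{"x": -30,"y": -23,"z": -6.6,"yaw": 54},{"x": -34,"y": -26,"z": -6.6,"yaw": 60}]}}

```text
validation failed for argument at $.pl...
```

```bash
python3 go.py .606 -.022 .26 -4.4
```

```text
t 0.2 pos [0.2188 0.5852 0.1933] ang 69.51 w 1.003 F [ 0.  -0.   0.1] grip 0.0 tilt -0.0008
shift cm [-57.53 -43.32  -6.63] yaw 73.91 q7 -0.05
```

{"name": "arm_command", "arguments": {"plan": [{"jaw": 8.5,"x": -3,"y": -2,"z": -4,"yaw": 6},{"jaw": 8.5,"x": -7,"y": -5,"z": -6.6,"yaw": 14},{"jaw": 8.5,"x": -12,"y": -9,"z": -6.6,"yaw": 22},{"jaw": 8.5,"x": -16,"y": -12,"z": -6.6,"yaw": 30},{"jaw": 8.5,"x": -21,"y": -16,"z": -6.6,"yaw": 38},{"jaw": 8.5,"x": -25,"y": -19,"z": -6.6,"yaw": 46},{"jaw": 8.5,"x": -30,"y": -23,"z": -6.6,"yaw": 54},{"jaw": 8.5,"x": -34,"y": -26,"z": -6.6,"yaw": 60}]}}

```text
clock: 1.2
ee_pos: [0.4471, 0.2206, 0.2599]
orientation: [0.648, 0.762, 0.0, 0.0]
force: [0.1, 0.8, 0.4]
width: 0.999
grip_force: 0.0
```

```bash
python3 go.py .606 -.022 .26 -4.4
```

```text
t 1.2 pos [0.4471 0.2206 0.2599] ang 9.22 w 0.999 F [0.1 0.8 0.4] grip 0.0 tilt 0.0003
shift cm [-2.649e+01  1.180e+01 -1.000e-02] yaw 13.62 q7 -0.31
```

{"name": "arm_command", "arguments": {"plan": [{"jaw": 8.5,"x": -5,"y": 2.2,"z": 0,"yaw": 4},{"jaw": 8.5,"x": -10,"y": 4.4,"z": 0,"yaw": 8},{"jaw": 8.5,"x": -15,"y": 6.6,"z": 0,"yaw": 12},{"jaw": 8.5,"x": -20,"y": 8.9,"z": 0,"yaw": 13.6},{"jaw": 8.5,"x": -25,"y": 11.1,"z": 0,"yaw": 13.6},{"jaw": 8.5,"x": -26.5,"y": 11.8,"z": 0,"yaw": 13.6},{"jaw": 8.5,"x": -26.5,"y": 11.8,"z": 0,"yaw": 13.6}]}}

```text
clock: 2.08
ee_pos: [0.6064, -0.0198, 0.2593]
orientation: [0.732, 0.681, -0.0, -0.0]
force: [-0.5, 1.3, 0.7]
width: 0.995
grip_force: 0.0
```

```bash
python3 go.py .606 -.022 .14 -4.4; python3 - <<'E'
from h import *
a=cap('side')['image'][100:220,220:360];b=cap('top')['image'][100:220,190:330]
cv2.imwrite('pics/c1.png',cv2.convertScaleAbs(np.hstack([cv2.resize(i,(395,338),interpolation=2) for i in(b,a)]),alpha=1.3))
E
```

```text
t 2.08 pos [ 0.6064 -0.0198  0.2593] ang -4.18 w 0.995 F [-0.5  1.3  0.7] grip 0.0 tilt -0.0006
shift cm [-0.22 -0.02 11.93] yaw 0.22 q7 0.08
```

View pics/c1.png

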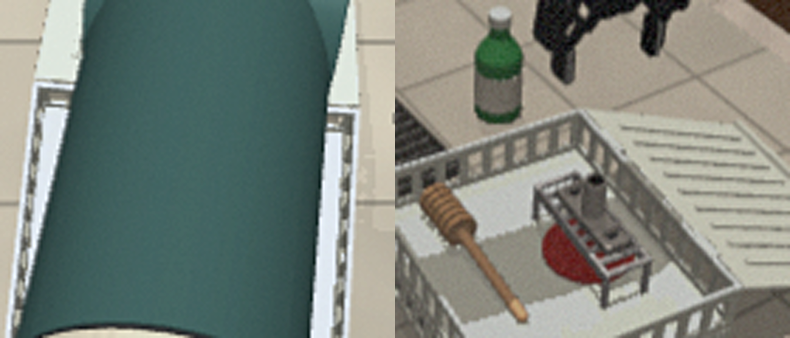

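{"name": "arm_command", "arguments": {"plan": [{"jaw": 8.5,"x": -0.2,"y": 0,"z": 4,"yaw": 0.2},{"jaw": 8.5,"x": -0.2,"y": 0,"z": 8,"yaw": 0.2},{"jaw": 8.5,"x": -0.2,"y": 0,"z": 11,"yaw": 0.2},{"jaw": 8.5,"x": -0.2,"y": 0,"z": 12.4,"yaw": 0.2},{"jaw": 8.5,"x": -0.2,"y": 0,"z": 12.4,"yaw": 0.2},{"jaw": 4,"x": -0.2,"y": 0,"z": 12.4,"yaw": 0.2},{"jaw": 3.2,"x": -0.2,"y": 0,"z": 12.4,"yaw": 0.2},{"jaw": 3,"x": -0.2,"y": 0,"z": 12.4,"yaw": 0.2}]}}

```text
clock: 3.18
ee_pos: [0.6065, -0.0211, 0.1363]
orientation: [0.733, 0.68, 0.0, 0.0]
force: [-0.2, 0.1, -0.1]
width: 0.376
grip_force: 0.0
```

```bash
python3 go.py .606 -.022 .14 -4.4; python3 - <<'E'
from h import *
a=cap('side')['image'][80:220,210:360]
cv2.imwrite('pics/c2.png',cv2.convertScaleAbs(cv2.resize(a,(600,560),interpolation=2),alpha=1.3))
E
```

```text
t 3.17 pos [ 0.6065 -0.0211  0.1363] ang -4.3 w 0.376 F [-0.2  0.1 -0.1] grip 0.0 tilt 0.0008
shift cm [-0.09 -0.04 -0.37] yaw 0.1 q7 0.14
```

View pics/c2.png

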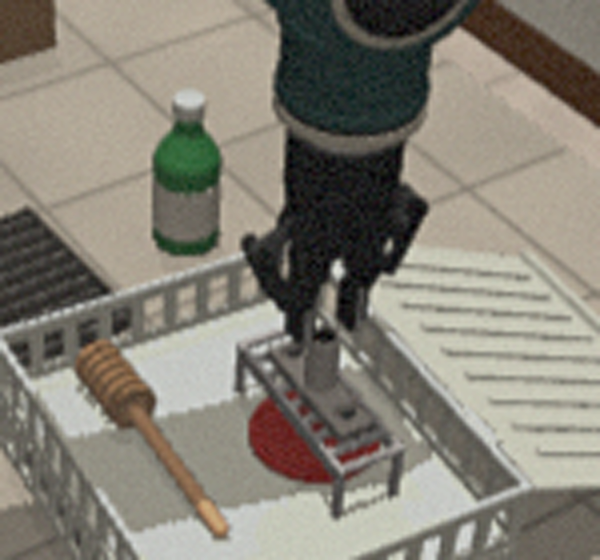

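```bash
python3 - <<'E'
from h import *
a=cap('side'); s=robot.observe(); p=np.array(s['ee_pos']); Y=R.from_quat(s['orientation']).as_matrix()[:,1]
f=lambda q:((proj(a,q)-[210,80])*4).round()
for k in(-.016,0,.016): print(k,f(p+k*Y),f(p+k*Y+[0,0,.019]))
print(f([.606,-.0225,.173]),f([.6065,-.0225,.114]))
E
```

```text
-0.016 [299. 380.] [301. 360.]
0 [318. 373.] [320. 353.]
0.016 [337. 366.] [339. 346.]
[323. 336.] [317. 396.]
```

```bash
python3 - <<'E'
from h import *
a=cap('side')['image'][140:190,265:325]
cv2.imwrite('pics/c3.png',cv2.convertScaleAbs(cv2.resize(a,(600,500),interpolation=2),alpha=1.8))
E
```

```text
(no output)
```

View pics/c3.png

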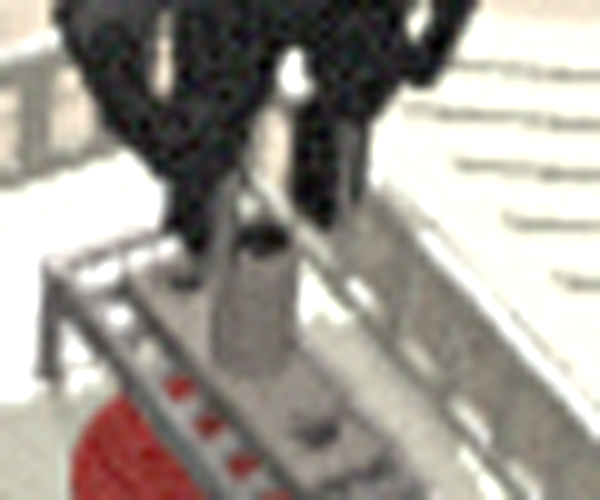

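```bash
python3 - <<'E'
from h import *
a=cap('side')
Y=np.array([.997,-.073,0]);p=np.array([.6064,-.0198,.2593])
for z in(0,.013,.03,.05):
    print(z,[proj(a,p+k*Y+[0,0,z]).round(1) for k in(-.045,0,.045)])
print('seen 280.3,128.4  312.2,118.4')
p=np.array([.6065,-.0211,.1363])
for z in(0,.01,.03,.04): print(z,[proj(a,p+k*Y+[0,0,z]).round(1) for k in(-.018,0,.018)])
print('seen 284.5,164.5  297,162.5')
E
```

```text
0 [array([278.4, 143.8]), array([293. , 138.9]), array([307.1, 134.2])]
0.013 [array([278.7, 139.9]), array([293.4, 135. ]), array([307.7, 130.2])]
0.03 [array([279.1, 134.7]), array([293.9, 129.8]), array([308.4, 125. ])]
0.05 [array([279.6, 128.3]), array([294.6, 123.5]), array([309.3, 118.8])]
seen 280.3,128.4  312.2,118.4
0 [array([284.2, 175.2]), array([289.6, 173.2]), array([294.9, 171.2])]
0.01 [array([284.4, 172.6]), array([289.8, 170.6]), array([295.2, 168.6])]
0.03 [array([284.9, 167.3]), array([290.4, 165.4]), array([295.8, 163.4])]
0.04 [array([285.2, 164.7]), array([290.7, 162.7]), array([296.1, 160.7])]
seen 284.5,164.5  297,162.5
```

{"name": "arm_command", "arguments": {"plan": [{"jaw": 2.6,"x": 0,"y": 0,"z": 0,"yaw": 0},{"jaw": 2.2,"x": 0,"y": 0,"z": 0,"yaw": 0},{"jaw": 2.0,"x": 0,"y": 0,"z": 0,"yaw": 0}]}}

```text
clock: 3.75
ee_pos: [0.6063, -0.0211, 0.1357]
orientation: [0.733, 0.68, -0.0, 0.0]
force: [-0.1, -0.2, 0.2]
width: 0.235
grip_force: 0.0
```

```bash
python3 - <<'E'
from h import *
a=cap('side')['image'][140:190,265:325]
cv2.imwrite('pics/c4.png',cv2.convertScaleAbs(cv2.resize(a,(600,500),interpolation=2),alpha=1.8))
E
```

```text
(no output)
```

View pics/c4.png

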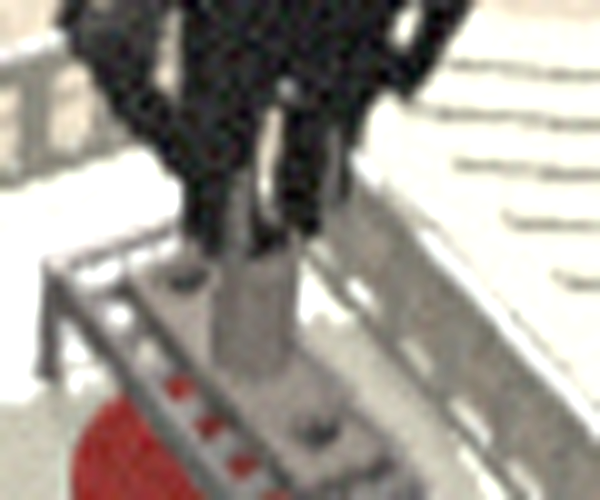

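The fingers passed 24 mm without touching anything, and in the picture they sit about 37 mm off along the vertical/depth line. I'll check the gripper against both views at a spot the top camera can see.

{"name": "arm_command", "arguments": {"plan": [{"jaw": 2.5,"x": 0,"y": 0,"z": -5,"yaw": 0},{"jaw": 2.5,"x": 0,"y": 0,"z": -10,"yaw": 0},{"jaw": 2,"x": 4,"y": 0,"z": -12,"yaw": 0},{"jaw": 1,"x": 10,"y": -1,"z": -12,"yaw": 0},{"jaw": 0,"x": 16,"y": -3,"z": -12,"yaw": 0},{"jaw": 0,"x": 22,"y": -5,"z": -12,"yaw": 0},{"jaw": 0,"x": 28,"y": -7,"z": -12,"yaw": 0},{"jaw": 0,"x": 33,"y": -8,"z": -12,"yaw": 0}]}}

```text
clock: 4.8
ee_pos: [0.5501, 0.3165, 0.2559]
orientation: [0.733, 0.681, 0.0, -0.0]
force: [1.0, -0.2, -0.0]
width: -0.0
grip_force: 0.0
```

```bash
python3 go.py .5 .32 .25 -4.4; python3 - <<'E'
from h import *
a=cap('side');b=cap('top'); p=robot.observe()['ee_pos']
o=[]
for c in(b,a):
    u,v=proj(c,p); print(u,v); x0,y0=int(u)-50,int(v)-65; print('origin',x0,y0)
    i=c['image'][max(0,y0):y0+100,max(0,x0):x0+100].copy(); print(i.shape)
    i=cv2.copyMakeBorder(i,100-i.shape[0],0,100-i.shape[1],0,0)
    o.append(cv2.resize(i,(400,400),interpolation=2))
cv2.imwrite('pics/c5.png',cv2.convertScaleAbs(np.hstack(o),alpha=1.8))
E
```

```text
t 4.8 pos [0.5501 0.3165 0.2559] ang -4.23 w -0.0 F [ 1.  -0.2 -0. ] grip 0.0 tilt -0.0001
shift cm [-0.02 -5.02  0.59] yaw 0.17 q7 -0.49
107.26064021933358 173.06229816376006
origin 57 108
(100, 100, 3)
212.15999855704086 86.91364895957007
origin 162 21
(100, 100, 3)
```

View pics/c5.png

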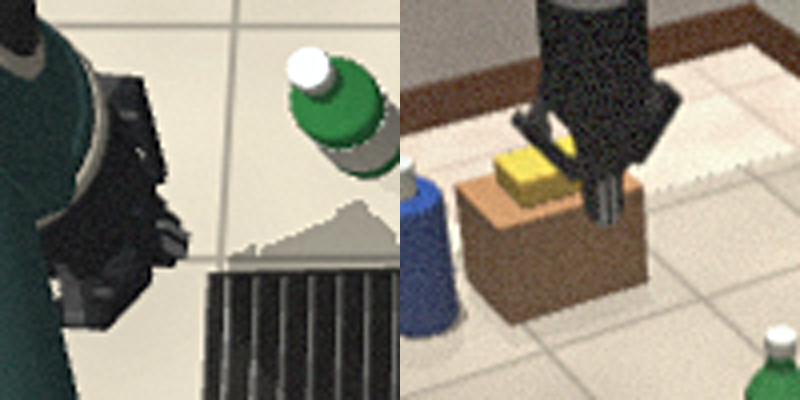

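```bash
python3 - <<'E'
from h import *
a=cap('side');b=cap('top')
t,e=tri(b,(57+181/4,108+250/4),a,(162+205/4,21+222/4)); print(t,e,t-robot.observe()['ee_pos'])
E
```

```text
[0.54822153 0.31587004 0.29263738] 0.006903810069815046 [-0.00263361  0.00108648  0.03727143]
```

The shut fingertips triangulate to 37 mm above the reported TCP, with x and y agreeing. The seen and reported heights therefore differ by about 37 mm along the tool, so I'll subtract 37 mm from z targets and verify at contact.

{"name": "arm_command", "arguments": {"plan": [{"jaw": 2,"x": -5,"y": 1,"z": 0,"yaw": 0},{"jaw": 4,"x": -11,"y": 2,"z": 0,"yaw": 0},{"jaw": 6,"x": -17,"y": 4,"z": 0,"yaw": 0},{"jaw": 8,"x": -23,"y": 6,"z": 0,"yaw": 0},{"jaw": 8.5,"x": -29,"y": 7.4,"z": 0,"yaw": 0},{"jaw": 8.5,"x": -33.2,"y": 8,"z": 0,"yaw": 0},{"jaw": 8.5,"x": -33.2,"y": 8,"z": 3,"yaw": 0},{"jaw": 8.5,"x": -33.2,"y": 8,"z": 3,"yaw": 0}]}}

```text
clock: 6.0
ee_pos: [0.6049, -0.0244, 0.2244]
orientation: [0.734, 0.679, -0.001, -0.001]
force: [-0.1, -0.0, 0.4]
width: 0.995
grip_force: 0.0
```

```bash
python3 go.py .606 -.022 .1 -4.4
```

```text
t 6.0 pos [ 0.6049 -0.0244  0.2244] ang -4.43 w 0.995 F [-0.1 -0.   0.4] grip 0.0 tilt -0.0029
shift cm [ 0.25  0.13 12.44] yaw -0.03 q7 0.1
```

{"name": "arm_command", "arguments": {"plan": [{"jaw": 8.5,"x": 0.1,"y": 0.1,"z": 4,"yaw": 0},{"jaw": 8.5,"x": 0.1,"y": 0.1,"z": 8,"yaw": 0},{"jaw": 8.5,"x": 0.1,"y": 0.1,"z": 10,"yaw": 0},{"jaw": 8.5,"x": 0.1,"y": 0.1,"z": 11,"yaw": 0},{"jaw": 8.5,"x": 0.1,"y": 0.1,"z": 12,"yaw": 0},{"jaw": 8.5,"x": 0.1,"y": 0.1,"z": 12.5,"yaw": 0},{"jaw": 5,"x": 0.1,"y": 0.1,"z": 12.5,"yaw": 0},{"jaw": 3.4,"x": 0.1,"y": 0.1,"z": 12.5,"yaw": 0}]}}

```text
clock: 7.0
ee_pos: [0.6075, -0.0222, 0.1012]
orientation: [0.733, 0.68, 0.0, 0.0]
force: [-0.3, 0.4, -0.1]
width: 0.593
grip_force: 0.0
```

```bash
python3 go.py .606 -.022 .1 -4.4;python3 - <<'E'
from h import *
a=cap('side')['image'][140:190,265:325]
cv2.imwrite('pics/c6.png',cv2.convertScaleAbs(cv2.resize(a,(600,500),interpolation=2),alpha=1.8))
E
```

```text
t 7.0 pos [ 0.6075 -0.0222  0.1012] ang -4.3 w 0.593 F [-0.3  0.4 -0.1] grip 0.0 tilt 0.0007
shift cm [ 0.01 -0.15  0.12] yaw 0.1 q7 0.17
```

View pics/c6.png

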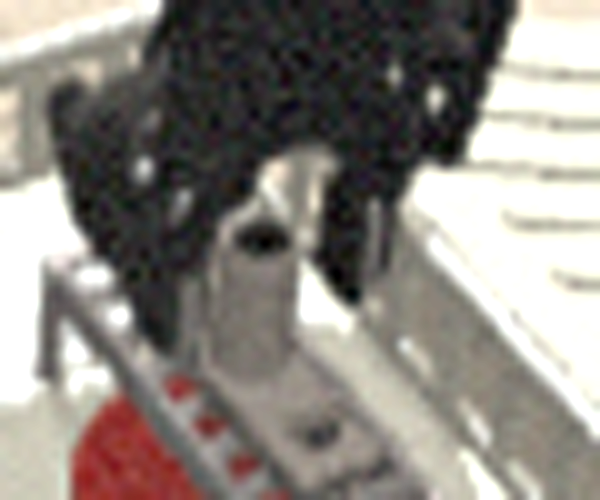

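The fingers now straddle the socket: left tip at crop (160,345), right tip at (350,295). Closing.

{"name": "arm_command", "arguments": {"plan": [{"jaw": 2,"x": 0,"y": -0.1,"z": -0.1,"yaw": 0},{"jaw": 1.5,"x": 0,"y": -0.1,"z": -0.1,"yaw": 0},{"jaw": 1.5,"x": 0,"y": -0.1,"z": -0.1,"yaw": 0},{"jaw": 1.5,"x": 0,"y": -0.1,"z": -0.1,"yaw": 0},{"jaw": 1.5,"x": 0,"y": -0.1,"z": -0.1,"yaw": 0}]}}

```text
clock: 7.68
ee_pos: [0.6064, -0.0221, 0.1021]
orientation: [0.733, 0.68, 0.0, 0.0]
force: [-1.0, 0.7, 6.2]
width: 0.265
grip_force: 58.9
```

```bash
python3 go.py .56 .31 .22 -4.4
```

```text
t 7.67 pos [ 0.6064 -0.0221  0.1021] ang -4.3 w 0.265 F [-1.   0.7  6.2] grip 58.9 tilt 0.0005
shift cm [ 32.77  -7.11 -11.79] yaw 0.1 q7 0.17
```

{"name": "arm_command", "arguments": {"plan": [{"jaw": 1.5,"x": 0,"y": 0,"z": -3,"yaw": 0},{"jaw": 1.5,"x": 0,"y": 0,"z": -7,"yaw": 0},{"jaw": 1.5,"x": 4,"y": 0,"z": -10,"yaw": 0},{"jaw": 1.5,"x": 9,"y": -1,"z": -10,"yaw": 0},{"jaw": 1.5,"x": 15,"y": -2,"z": -10,"yaw": 0},{"jaw": 1.5,"x": 21,"y": -4,"z": -10,"yaw": 0},{"jaw": 1.5,"x": 27,"y": -5,"z": -10,"yaw": 0},{"jaw": 1.5,"x": 31,"y": -6,"z": -10,"yaw": 0}]}}

```text
clock: 8.68
ee_pos: [0.5684, 0.2948, 0.2013]
orientation: [0.732, 0.681, -0.0, -0.0]
force: [1.0, -1.8, -2.5]
width: 0.262
grip_force: 59.1
```

```bash
python3 go.py .565 .313 -0.005 -4.4
```

```text
t 8.68 pos [0.5684 0.2948 0.2013] ang -4.16 w 0.262 F [ 1.  -1.8 -2.5] grip 59.1 tilt -0.0008
shift cm [ 1.79 -0.46 20.63] yaw 0.24 q7 -0.42
```

{"name": "arm_command", "arguments": {"plan": [{"jaw": 1.5,"x": 1.8,"y": -0.5,"z": 5,"yaw": 0},{"jaw": 1.5,"x": 1.8,"y": -0.5,"z": 10,"yaw": 0},{"jaw": 1.5,"x": 1.8,"y": -0.5,"z": 15,"yaw": 0},{"jaw": 1.5,"x": 1.8,"y": -0.5,"z": 18,"yaw": 0},{"jaw": 1.5,"x": 1.8,"y": -0.5,"z": 19.5,"yaw": 0},{"jaw": 1.5,"x": 1.8,"y": -0.5,"z": 20,"yaw": 0},{"jaw": 1.5,"x": 1.8,"y": -0.5,"z": 20.3,"yaw": 0},{"jaw": 1.5,"x": 1.8,"y": -0.5,"z": 20.5,"yaw": 0}]}}

```text
clock: 9.68
ee_pos: [0.5665, 0.3102, -0.0024]
orientation: [0.733, 0.68, 0.001, 0.0]
force: [-0.1, -0.7, -1.6]
width: 0.261
grip_force: 59.1
```

```bash
python3 go.py .565 .313 -0.008 -4.4
```

```text
t 9.68 pos [ 0.5665  0.3102 -0.0024] ang -4.3 w 0.261 F [-0.1 -0.7 -1.6] grip 59.1 tilt 0.0011
shift cm [ 0.27 -0.17  0.56] yaw 0.1 q7 -0.35
```

{"name": "arm_command", "arguments": {"plan": [{"jaw": 1.5,"x": 0,"y": 0,"z": 0.2,"yaw": 0},{"jaw": 1.5,"x": 0,"y": 0,"z": 0.4,"yaw": 0},{"jaw": 1.5,"x": 0,"y": 0,"z": 0.5,"yaw": 0},{"jaw": 1.5,"x": 0,"y": 0,"z": 0.5,"yaw": 0}]}}

```text
clock: 10.18
ee_pos: [0.5661, 0.3099, -0.0078]
orientation: [0.733, 0.68, 0.0, -0.0]
force: [-2.2, -1.7, 5.9]
width: 0.261
grip_force: 60.0
```

```bash
python3 go.py .565 .313 -0.008 -4.4
```

```text
t 10.18 pos [ 0.5661  0.3099 -0.0078] ang -4.31 w 0.261 F [-2.2 -1.7  5.9] grip 60.0 tilt 0.0001
shift cm [ 0.3  -0.13  0.02] yaw 0.09 q7 -0.35
```

{"name": "arm_command", "arguments": {"plan": [{"jaw": 4,"x": 0,"y": 0,"z": 0,"yaw": 0},{"jaw": 7,"x": 0,"y": 0,"z": 0,"yaw": 0},{"jaw": 7,"x": 0,"y": 0,"z": 0,"yaw": 0},{"jaw": 7,"x": 0,"y": 0,"z": -3,"yaw": 0},{"jaw": 7.5,"x": 0,"y": 0,"z": -8,"yaw": 0},{"jaw": 8.5,"x": 0,"y": 0,"z": -14,"yaw": 0},{"jaw": 8.5,"x": -3,"y": 0,"z": -18,"yaw": 0},{"jaw": 8.5,"x": -8,"y": 1,"z": -19,"yaw": 0}]}}

```text
clock: 11.18
ee_pos: [0.5705, 0.2304, 0.1844]
orientation: [0.732, 0.681, 0.002, 0.0]
force: [1.0, -0.7, -0.5]
width: 0.998
grip_force: 0.0
```

```bash
python3 go.py .6073 -.0197 0.14 -4.4
```

```text
t 11.18 pos [0.5705 0.2304 0.1844] ang -4.12 w 0.998 F [ 1.  -0.7 -0.5] grip 0.0 tilt 0.003
shift cm [-24.7    5.46   4.39] yaw 0.28 q7 -0.32
```

{"name": "arm_command", "arguments": {"plan": [{"jaw": 8.5,"x": -5,"y": 1,"z": 1,"yaw": 0},{"jaw": 8.5,"x": -10,"y": 2,"z": 2,"yaw": 0},{"jaw": 8.5,"x": -16,"y": 3.5,"z": 3,"yaw": 0.2},{"jaw": 8.5,"x": -21,"y": 4.6,"z": 4,"yaw": 0.2},{"jaw": 8.2,"x": -24.7,"y": 5.4,"z": 4,"yaw": 0.2},{"jaw": 7.8,"x": -24.7,"y": 5.4,"z": 4.4,"yaw": 0.2},{"jaw": 7.8,"x": -24.7,"y": 5.4,"z": 4.4,"yaw": 0.2}]}}

```text
clock: 12.05
ee_pos: [0.6051, -0.0203, 0.1374]
orientation: [0.734, 0.679, -0.0, -0.0]
force: [0.0, 0.8, 0.1]
width: 0.913
grip_force: 0.0
```

```bash
python3 go.py .6073 -.0197 0.047 -4.4
```

```text
t 12.05 pos [ 0.6051 -0.0203  0.1374] ang -4.48 w 0.913 F [0.  0.8 0.1] grip 0.0 tilt -0.0006
shift cm [0.08 0.22 9.04] yaw -0.08 q7 0.14
```

{"name": "arm_command", "arguments": {"plan": [{"jaw": 7.8,"x": 0.1,"y": 0.2,"z": 3,"yaw": 0},{"jaw": 7.8,"x": 0.1,"y": 0.2,"z": 5,"yaw": 0},{"jaw": 7.8,"x": 0.1,"y": 0.2,"z": 7,"yaw": 0},{"jaw": 7.8,"x": 0.1,"y": 0.2,"z": 8,"yaw": 0},{"jaw": 7.8,"x": 0.1,"y": 0.2,"z": 9,"yaw": 0},{"jaw": 7.8,"x": 0.1,"y": 0.2,"z": 9,"yaw": 0},{"jaw": 7.2,"x": 0.1,"y": 0.2,"z": 9,"yaw": 0}]}}

```text
clock: 12.92
ee_pos: [0.6077, -0.0203, 0.0482]
orientation: [0.734, 0.679, 0.0, 0.0]
force: [0.1, 0.6, 0.4]
width: 0.843
grip_force: 0.0
```

```bash
python3 go.py .6073 -.0197 0.047 -4.4;python3 - <<'E'
from h import *
a=cap('side')['image'][140:210,255:325]
cv2.imwrite('pics/c7.png',cv2.convertScaleAbs(cv2.resize(a,(560,560),interpolation=2),alpha=1.8))
E
```

```text
t 12.93 pos [ 0.6077 -0.0203  0.0482] ang -4.51 w 0.843 F [0.1 0.6 0.4] grip 0.0 tilt 0.0007
shift cm [ 0.05 -0.04  0.12] yaw -0.11 q7 0.2
```

View pics/c7.png

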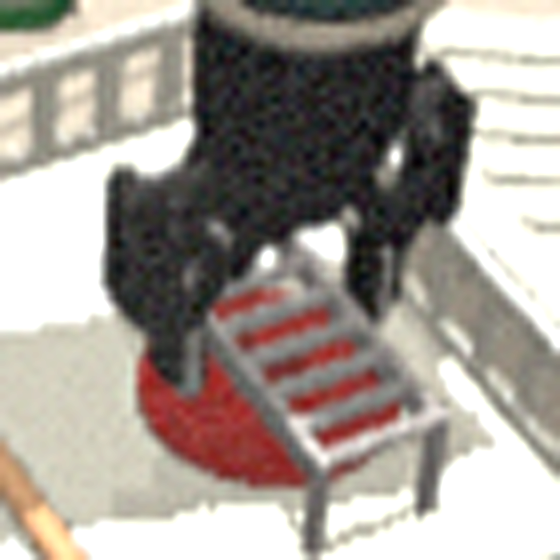

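The fingers straddle both rails (tips at crop (175,385) and (370,310)). Closing.

{"name": "arm_command", "arguments": {"plan": [{"jaw": 6.4,"x": 0,"y": 0,"z": 0.1,"yaw": 0},{"jaw": 5.8,"x": 0,"y": 0,"z": 0.1,"yaw": 0},{"jaw": 5.2,"x": 0,"y": 0,"z": 0.1,"yaw": 0},{"jaw": 4.6,"x": 0,"y": 0,"z": 0.1,"yaw": 0},{"jaw": 4.6,"x": 0,"y": 0,"z": 0.1,"yaw": 0},{"jaw": 4.6,"x": 0,"y": 0,"z": 0.1,"yaw": 0}]}}

```text
clock: 13.72
ee_pos: [0.6075, -0.0201, 0.0472]
orientation: [0.734, 0.679, 0.0, 0.0]
force: [-2.4, -0.1, 6.5]
width: 0.619
grip_force: 61.3
```

```bash
python3 go.py .455 .313 0.2 -4.4
```

```text
t 13.72 pos [ 0.6075 -0.0201  0.0472] ang -4.51 w 0.619 F [-2.4 -0.1  6.5] grip 61.3 tilt 0.0004
shift cm [ 32.02 -17.82 -15.28] yaw -0.11 q7 0.2
```

{"name": "arm_command", "arguments": {"plan": [{"jaw": 4.6,"x": 0,"y": 0,"z": -2,"yaw": 0},{"jaw": 4.6,"x": 0,"y": 0,"z": -5,"yaw": 0},{"jaw": 4.6,"x": 0,"y": 0,"z": -9,"yaw": 0},{"jaw": 4.6,"x": 0,"y": 0,"z": -13,"yaw": 0},{"jaw": 4.6,"x": 4,"y": -2,"z": -14,"yaw": 0},{"jaw": 4.6,"x": 9,"y": -5,"z": -14,"yaw": 0},{"jaw": 4.6,"x": 14,"y": -8,"z": -14,"yaw": 0},{"jaw": 4.6,"x": 19,"y": -10.5,"z": -14,"yaw": 0}]}}

```text
clock: 14.72
ee_pos: [0.5165, 0.1789, 0.1881]
orientation: [0.734, 0.679, 0.001, 0.0]
force: [1.4, -0.5, -1.4]
width: 0.624
grip_force: 63.9
```

{"name": "arm_command", "arguments": {"plan": [{"jaw": 4.6,"x": 5,"y": -3,"z": 0,"yaw": 0},{"jaw": 4.6,"x": 10,"y": -6,"z": 0,"yaw": 0},{"jaw": 4.6,"x": 13,"y": -7.3,"z": 0,"yaw": 0},{"jaw": 4.6,"x": 13,"y": -7.3,"z": 0,"yaw": 0}]}}

```text
clock: 15.22
ee_pos: [0.4538, 0.3152, 0.1876]
orientation: [0.733, 0.68, 0.0, -0.0]
force: [0.4, -0.8, -2.0]
width: 0.623
grip_force: 63.9
```

```bash
python3 go.py .455 .313 -0.0128 -4.4
```

```text
t 15.22 pos [0.4538 0.3152 0.1876] ang -4.27 w 0.623 F [ 0.4 -0.8 -2. ] grip 63.9 tilt 0.0002
shift cm [-0.22  0.13 20.04] yaw 0.13 q7 -0.6
```

{"name": "arm_command", "arguments": {"plan": [{"jaw": 4.6,"x": 0,"y": 0.1,"z": 5,"yaw": 0},{"jaw": 4.6,"x": 0,"y": 0.1,"z": 10,"yaw": 0},{"jaw": 4.6,"x": 0,"y": 0.1,"z": 15,"yaw": 0},{"jaw": 4.6,"x": 0,"y": 0.1,"z": 18,"yaw": 0},{"jaw": 4.6,"x": 0,"y": 0.1,"z": 19.2,"yaw": 0},{"jaw": 4.6,"x": 0,"y": 0.1,"z": 19.6,"yaw": 0},{"jaw": 4.6,"x": 0,"y": 0.1,"z": 19.8,"yaw": 0},{"jaw": 4.6,"x": 0,"y": 0.1,"z": 19.9,"yaw": 0}]}}

```text
clock: 16.23
ee_pos: [0.4565, 0.3131, -0.0114]
orientation: [0.734, 0.679, 0.001, 0.0]
force: [-0.1, -0.6, -1.5]
width: 0.617
grip_force: 63.8
```

```bash
python3 go.py .455 .313 -0.0128 -4.4
```

```text
t 16.23 pos [ 0.4565  0.3131 -0.0114] ang -4.5 w 0.617 F [-0.1 -0.6 -1.5] grip 63.8 tilt 0.0009
shift cm [-0.02 -0.15  0.14] yaw -0.1 q7 -0.47
```

{"name": "arm_command", "arguments": {"plan": [{"jaw": 4.6,"x": 0,"y": 0,"z": 0.15,"yaw": 0},{"jaw": 4.6,"x": 0,"y": 0,"z": 0.2,"yaw": 0},{"jaw": 4.6,"x": 0,"y": 0,"z": 0.2,"yaw": 0}]}}

```text
clock: 16.6
ee_pos: [0.4564, 0.3131, -0.0129]
orientation: [0.734, 0.679, 0.001, -0.0]
force: [-7.1, -4.1, 22.2]
width: 0.624
grip_force: 66.7
```

```bash
python3 go.py .455 .313 -0.0128 -4.4
```

```text
t 16.6 pos [ 0.4564  0.3131 -0.0129] ang -4.5 w 0.624 F [-7.1 -4.1 22.2] grip 66.7 tilt 0.0005
shift cm [-0.02 -0.14 -0.01] yaw -0.1 q7 -0.47
```

{"name": "arm_command", "arguments": {"plan": [{"jaw": 5.5,"x": 0,"y": 0,"z": -0.1,"yaw": 0},{"jaw": 7.5,"x": 0,"y": 0,"z": -0.1,"yaw": 0},{"jaw": 7.5,"x": 0,"y": 0,"z": -0.1,"yaw": 0},{"jaw": 7.5,"x": 0,"y": 0,"z": -0.1,"yaw": 0},{"jaw": 7.5,"x": 0,"y": 0,"z": -3,"yaw": 0},{"jaw": 7.5,"x": 0,"y": 0,"z": -8,"yaw": 0},{"jaw": 7.5,"x": 0,"y": 0,"z": -14,"yaw": 0},{"jaw": 7.5,"x": 0,"y": 0,"z": -19,"yaw": 0}]}}

```text
clock: 17.6
ee_pos: [0.4561, 0.3126, 0.1779]
orientation: [0.734, 0.679, 0.0, 0.0]
force: [0.1, 0.1, -0.3]
width: 0.876
grip_force: 0.0
```

```bash
python3 - <<'E'
from h import *
a=cap('side','s1');b=cap('top','t1')
for n,c,box in(('top',b,(225,135,295,195)),('side',a,(260,155,320,225))):
    h=redc(c,box); W=np.array([onz(c,u,v,0.070)[:2] for u,v in h],np.float32)
    print('cover',n,cv2.minEnclosingCircle(W))
cv2.imwrite('pics/c8.png',np.hstack([cv2.resize(cv2.convertScaleAbs(i,alpha=1.4),(400,320),interpolation=2) for i in (b['image'][125:205,210:310],a['image'][145:225,245:345])]))
E
python3 go.py .6118 -.0158 .14 -4.4
```

```text
cover top ((0.6123265027999878, -0.016205575317144394), 0.04939260333776474)
cover side ((0.6120198369026184, -0.015311595983803272), 0.04856179654598236)
t 17.7 pos [0.4581 0.314  0.1808] ang -4.52 w 0.881 F [ 0.6 -0.1 -1.2] grip 0.0 tilt 0.005
shift cm [-31.69  17.9    3.99] yaw -0.12 q7 -0.59
```

View pics/c8.png

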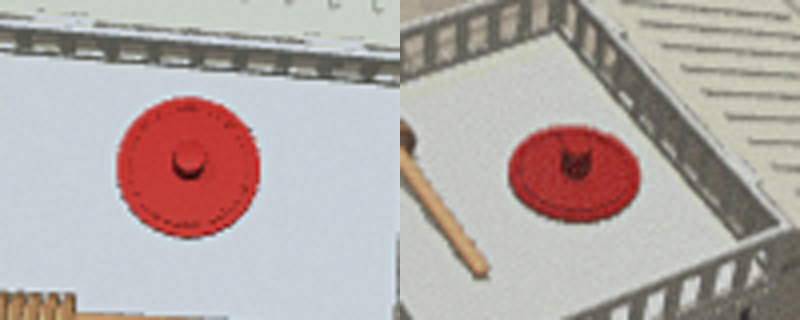

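The crate now holds only the cover. Its knob top is at about (257,163) in the top view and (288.4,182.6) in the side view.

{"name": "arm_command", "arguments": {"plan": [{"jaw": 7,"x": -5,"y": 3,"z": 0,"yaw": 0},{"jaw": 7,"x": -10,"y": 5.8,"z": 0,"yaw": 0},{"jaw": 7,"x": -15,"y": 8.7,"z": 0,"yaw": 0},{"jaw": 6,"x": -20,"y": 11.5,"z": 1,"yaw": 0},{"jaw": 6,"x": -25,"y": 14.4,"z": 2,"yaw": 0},{"jaw": 5,"x": -30,"y": 17,"z": 3,"yaw": 0},{"jaw": 5,"x": -31.7,"y": 18,"z": 4,"yaw": 0},{"jaw": 5,"x": -31.7,"y": 18,"z": 4,"yaw": 0}]}}

```text
clock: 18.7
ee_pos: [0.6102, -0.0192, 0.1346]
orientation: [0.735, 0.678, -0.001, -0.0]
force: [-0.9, 0.1, -0.3]
width: 0.583
grip_force: 0.0
```

```bash
python3 - <<'E'
from h import *
a=cap('side');b=cap('top')
print('knob top',tri(b,(257.1,163.1),a,(288.4,182.6)))
E
python3 go.py .612 -.016 .037 -4.4
```

```text
knob top (array([ 0.61361297, -0.01520321,  0.09076944]), np.float64(0.004252048507202884))
t 18.8 pos [ 0.6103 -0.0167  0.1355] ang -4.48 w 0.585 F [-0.8  0.2  0.1] grip 0.0 tilt -0.0005
shift cm [0.08 0.17 9.85] yaw -0.08 q7 0.14
```

{"name": "arm_command", "arguments": {"plan": [{"jaw": 5,"x": 0.1,"y": 0.2,"z": 3,"yaw": 0},{"jaw": 5,"x": 0.1,"y": 0.2,"z": 6,"yaw": 0},{"jaw": 5,"x": 0.1,"y": 0.2,"z": 8,"yaw": 0},{"jaw": 5,"x": 0.1,"y": 0.2,"z": 9.2,"yaw": 0},{"jaw": 5,"x": 0.1,"y": 0.2,"z": 9.7,"yaw": 0},{"jaw": 5,"x": 0.1,"y": 0.2,"z": 9.8,"yaw": 0},{"jaw": 4,"x": 0.1,"y": 0.2,"z": 9.8,"yaw": 0}]}}

```text
clock: 19.68
ee_pos: [0.613, -0.0166, 0.0383]
orientation: [0.734, 0.679, 0.0, 0.0]
force: [0.9, -0.4, -0.3]
width: 0.466
grip_force: 0.0
```

```bash
python3 go.py .612 -.016 .037 -4.4
```

```text
t 19.68 pos [ 0.613  -0.0166  0.0383] ang -4.5 w 0.466 F [ 0.9 -0.4 -0.3] grip 0.0 tilt 0.0008
shift cm [ 0.05 -0.1   0.13] yaw -0.1 q7 0.2
```

{"name": "arm_command", "arguments": {"plan": [{"jaw": 3,"x": 0,"y": -0.1,"z": 0.1,"yaw": 0},{"jaw": 2,"x": 0,"y": -0.1,"z": 0.1,"yaw": 0},{"jaw": 1.4,"x": 0,"y": -0.1,"z": 0.1,"yaw": 0},{"jaw": 1.4,"x": 0,"y": -0.1,"z": 0.1,"yaw": 0},{"jaw": 1.4,"x": 0,"y": -0.1,"z": 0.1,"yaw": 0},{"jaw": 1.4,"x": 0,"y": -0.1,"z": 0.1,"yaw": 0}]}}

```text
clock: 20.42
ee_pos: [0.6117, -0.0165, 0.0372]
orientation: [0.734, 0.679, 0.0, -0.0]
force: [-3.3, 0.4, 6.8]
width: 0.233
grip_force: 58.4
```

```bash
python3 go.py .528 -.34 .18 -4.4
```

```text
t 20.43 pos [ 0.6117 -0.0165  0.0372] ang -4.5 w 0.233 F [-3.3  0.4  6.8] grip 58.4 tilt 0.0002
shift cm [-32.91  -5.8  -14.29] yaw -0.1 q7 0.2
```

{"name": "arm_command", "arguments": {"plan": [{"jaw": 1.4,"x": 0,"y": 0,"z": -2,"yaw": 0},{"jaw": 1.4,"x": 0,"y": 0,"z": -5,"yaw": 0},{"jaw": 1.4,"x": 0,"y": 0,"z": -10,"yaw": 0},{"jaw": 1.4,"x": -2,"y": 0,"z": -14,"yaw": 0},{"jaw": 1.4,"x": -7,"y": -1,"z": -14,"yaw": 0},{"jaw": 1.4,"x": -12,"y": -2,"z": -14,"yaw": 0},{"jaw": 1.4,"x": -17,"y": -3,"z": -14,"yaw": 0},{"jaw": 1.4,"x": -22,"y": -4,"z": -14,"yaw": 0}]}}

```text
clock: 21.42
ee_pos: [0.554, -0.2343, 0.1782]
orientation: [0.734, 0.679, 0.0, 0.001]
force: [0.5, -0.6, -1.5]
width: 0.236
grip_force: 58.8
```

{"name": "arm_command", "arguments": {"plan": [{"jaw": 1.4,"x": -5,"y": -1,"z": 0,"yaw": 0},{"jaw": 1.4,"x": -9,"y": -1.6,"z": 0,"yaw": 0},{"jaw": 1.4,"x": -10.9,"y": -1.8,"z": 0,"yaw": 0},{"jaw": 1.4,"x": -10.9,"y": -1.8,"z": 0,"yaw": 0}]}}

```text
clock: 21.92
ee_pos: [0.5277, -0.3409, 0.1775]
orientation: [0.735, 0.678, -0.0, 0.0]
force: [0.2, 0.5, -0.3]
width: 0.236
grip_force: 58.8
```

```bash
python3 go.py .528 -.34 -.0218 -4.4
```

```text
t 21.93 pos [ 0.5277 -0.3409  0.1775] ang -4.6 w 0.236 F [ 0.2  0.5 -0.3] grip 58.8 tilt 0.0004
shift cm [ 0.1   0.02 19.93] yaw -0.2 q7 0.7
```

{"name": "arm_command", "arguments": {"plan": [{"jaw": 1.4,"x": 0,"y": 0,"z": 5,"yaw": 0},{"jaw": 1.4,"x": 0,"y": 0,"z": 10,"yaw": 0},{"jaw": 1.4,"x": 0,"y": 0,"z": 15,"yaw": 0},{"jaw": 1.4,"x": 0,"y": 0,"z": 18,"yaw": 0},{"jaw": 1.4,"x": 0,"y": 0,"z": 19,"yaw": 0},{"jaw": 1.4,"x": 0,"y": 0,"z": 19.4,"yaw": 0},{"jaw": 1.4,"x": 0,"y": 0,"z": 19.6,"yaw": 0},{"jaw": 1.4,"x": 0,"y": 0,"z": 19.6,"yaw": 0}]}}

```text
clock: 22.92
ee_pos: [0.5286, -0.3401, -0.0184]
orientation: [0.734, 0.679, 0.0, 0.001]
force: [0.0, -0.0, -0.8]
width: 0.237
grip_force: 58.9
```

```bash
python3 go.py .528 -.34 -.0218 -4.4
```

```text
t 22.93 pos [ 0.5286 -0.3401 -0.0184] ang -4.49 w 0.237 F [ 0.  -0.  -0.8] grip 58.9 tilt 0.0012
shift cm [ 0.   -0.06  0.34] yaw -0.09 q7 0.82
```

{"name": "arm_command", "arguments": {"plan": [{"jaw": 1.4,"x": 0,"y": -0.05,"z": 0.2,"yaw": 0},{"jaw": 1.4,"x": 0,"y": -0.05,"z": 0.3,"yaw": 0},{"jaw": 1.4,"x": 0,"y": -0.05,"z": 0.35,"yaw": 0},{"jaw": 1.4,"x": 0,"y": -0.05,"z": 0.35,"yaw": 0}]}}

```text
clock: 23.42
ee_pos: [0.5276, -0.34, -0.0219]
orientation: [0.734, 0.679, 0.0, 0.0]
force: [-4.5, 4.0, 15.0]
width: 0.234
grip_force: 60.6
```

```bash
python3 go.py .528 -.34 -.0218 -4.4
```

```text
t 23.43 pos [ 0.5276 -0.34   -0.0219] ang -4.51 w 0.234 F [-4.5  4.  15. ] grip 60.6 tilt 0.0005
shift cm [ 0.    0.04 -0.01] yaw -0.11 q7 0.82
```

Contact made. Back off slightly, release, rise and head back to the mat.

{"name": "arm_command", "arguments": {"plan": [{"jaw": 1.4,"x": 0,"y": 0,"z": -0.1,"yaw": 0},{"jaw": 4,"x": 0,"y": 0,"z": -0.1,"yaw": 0},{"jaw": 5,"x": 0,"y": 0,"z": -0.1,"yaw": 0},{"jaw": 5,"x": 0,"y": 0,"z": -0.2,"yaw": 0},{"jaw": 5,"x": 0,"y": 0,"z": -4,"yaw": 0},{"jaw": 6,"x": 0,"y": 0,"z": -9,"yaw": 0},{"jaw": 7,"x": 0,"y": 0,"z": -15,"yaw": 0},{"jaw": 7.5,"x": 3,"y": 0,"z": -20,"yaw": 0}]}}

```text
clock: 24.42
ee_pos: [0.5292, -0.3117, 0.1797]
orientation: [0.735, 0.678, -0.0, 0.001]
force: [1.6, 1.6, -0.3]
width: 0.882
grip_force: 0.0
```

{"name": "arm_command", "arguments": {"plan": [{"jaw": 7.8,"x": 6,"y": 0,"z": 0,"yaw": 0},{"jaw": 7.8,"x": 12,"y": -0.5,"z": 0,"yaw": 0},{"jaw": 7.8,"x": 18,"y": -1,"z": 0,"yaw": 0},{"jaw": 7.8,"x": 24,"y": -1.5,"z": 0,"yaw": 0},{"jaw": 7.8,"x": 30,"y": -2,"z": 0,"yaw": 0},{"jaw": 7.8,"x": 36,"y": -4,"z": 0,"yaw": 0},{"jaw": 7.8,"x": 42,"y": -6,"z": 0,"yaw": 0},{"jaw": 7.8,"x": 48,"y": -8,"z": 0,"yaw": 0}]}}

```text
clock: 25.42
ee_pos: [0.4876, 0.1745, 0.1775]
orientation: [0.734, 0.679, 0.0, 0.0]
force: [0.7, -0.7, 1.0]
width: 0.913
grip_force: 0.0
```

```bash
python3 go.py .456 .313 .14 -4.5; python3 - <<'E'
from h import *
a=cap('side','s2');b=cap('top','t2')
for n,c,box in(('top',b,(335,165,405,235)),('side',a,(300,255,370,330))):
    h=redc(c,box); W=np.array([onz(c,u,v,0.011)[:2] for u,v in h],np.float32)
    print('cover',n,cv2.minEnclosingCircle(W))
cv2.imwrite('pics/c9.png',np.hstack([cv2.resize(cv2.convertScaleAbs(i,alpha=1.4),(400,320),interpolation=2) for i in (b['image'][160:240,320:420],a['image'][105:185,165:265])]))
E
```

```text
t 25.43 pos [0.4876 0.1745 0.1775] ang -4.51 w 0.913 F [ 0.7 -0.7  1. ] grip 0.0 tilt 0.0005
shift cm [13.56 -4.24  3.75] yaw -0.01 q7 -0.34
cover top ((0.5278681516647339, -0.33892548084259033), 0.04975602775812149)
cover side ((0.5276532769203186, -0.33778560161590576), 0.049143701791763306)
```

View pics/c9.png

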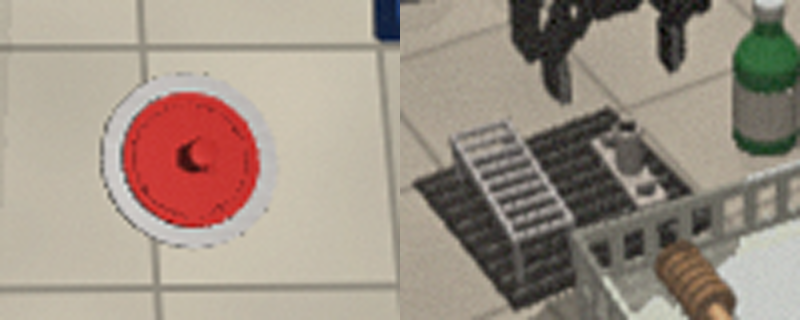

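The cover sits centred on the drain within about 1–2 mm, and the rack and clamp stand on the mat. Back to the rack.

{"name": "arm_command", "arguments": {"plan": [{"jaw": 7.5,"x": 5,"y": -1.6,"z": 0,"yaw": 0},{"jaw": 7.5,"x": 10,"y": -3.2,"z": 1,"yaw": 0},{"jaw": 7.5,"x": 13.6,"y": -4.2,"z": 3,"yaw": 0},{"jaw": 7.5,"x": 13.6,"y": -4.2,"z": 3.7,"yaw": 0},{"jaw": 7.5,"x": 13.6,"y": -4.2,"z": 3.7,"yaw": 0}]}}

```text
clock: 26.15
ee_pos: [0.4572, 0.3106, 0.1399]
orientation: [0.735, 0.679, -0.001, 0.0]
force: [-0.1, 0.5, 0.2]
width: 0.879
grip_force: 0.0
```

```bash
python3 go.py .4564 .3131 -.0123 -4.5
```

```text
t 26.15 pos [0.4572 0.3106 0.1399] ang -4.53 w 0.879 F [-0.1  0.5  0.2] grip 0.0 tilt -0.0004
shift cm [ 0.26 -0.09 15.22] yaw -0.03 q7 -0.57
```

{"name": "arm_command", "arguments": {"plan": [{"jaw": 7.5,"x": 0.2,"y": -0.1,"z": 5,"yaw": 0},{"jaw": 7.5,"x": 0.2,"y": -0.1,"z": 10,"yaw": 0},{"jaw": 7.5,"x": 0.2,"y": -0.1,"z": 13,"yaw": 0},{"jaw": 7.5,"x": 0.2,"y": -0.1,"z": 14.5,"yaw": 0},{"jaw": 7.5,"x": 0.2,"y": -0.1,"z": 15.2,"yaw": 0},{"jaw": 7.5,"x": 0.2,"y": -0.1,"z": 15.2,"yaw": 0},{"jaw": 6.8,"x": 0.2,"y": -0.1,"z": 15.2,"yaw": 0},{"jaw": 6.2,"x": 0.2,"y": -0.1,"z": 15.2,"yaw": 0}]}}

```text
clock: 27.15
ee_pos: [0.4566, 0.3139, -0.0111]
orientation: [0.734, 0.679, 0.001, 0.0]
force: [-0.2, -0.3, -0.4]
width: 0.727
grip_force: 0.0
```

```bash
python3 go.py .4564 .3131 -.0123 -4.5
```

```text
t 27.15 pos [ 0.4566  0.3139 -0.0111] ang -4.49 w 0.727 F [-0.2 -0.3 -0.4] grip 0.0 tilt 0.0008
shift cm [-0.08 -0.01  0.12] yaw 0.01 q7 -0.47
```

{"name": "arm_command", "arguments": {"plan": [{"jaw": 5.6,"x": -0.1,"y": 0,"z": 0.1,"yaw": 0},{"jaw": 5.0,"x": -0.1,"y": 0,"z": 0.1,"yaw": 0},{"jaw": 4.6,"x": -0.1,"y": 0,"z": 0.1,"yaw": 0},{"jaw": 4.6,"x": -0.1,"y": 0,"z": 0.1,"yaw": 0},{"jaw": 4.6,"x": -0.1,"y": 0,"z": 0.1,"yaw": 0}]}}

```text
clock: 27.78
ee_pos: [0.4564, 0.3126, -0.0123]
orientation: [0.734, 0.679, 0.0, -0.0]
force: [-2.6, -1.4, 10.2]
width: 0.618
grip_force: 61.1
```

```bash
python3 go.py .6075 -.0201 .18 -4.5
```

```text
t 27.77 pos [ 0.4564  0.3126 -0.0123] ang -4.52 w 0.618 F [-2.6 -1.4 10.2] grip 61.1 tilt 0.0002
shift cm [-31.97  17.69 -19.24] yaw -0.02 q7 -0.47
```

{"name": "arm_command", "arguments": {"plan": [{"jaw": 4.6,"x": 0,"y": 0,"z": -2,"yaw": 0},{"jaw": 4.6,"x": 0,"y": 0,"z": -6,"yaw": 0},{"jaw": 4.6,"x": 0,"y": 0,"z": -11,"yaw": 0},{"jaw": 4.6,"x": 0,"y": 0,"z": -16,"yaw": 0},{"jaw": 4.6,"x": -3,"y": 1.7,"z": -19,"yaw": 0},{"jaw": 4.6,"x": -8,"y": 4.5,"z": -19.2,"yaw": 0},{"jaw": 4.6,"x": -13,"y": 7.2,"z": -19.2,"yaw": 0},{"jaw": 4.6,"x": -18,"y": 10,"z": -19.2,"yaw": 0}]}}

```text
clock: 28.78
ee_pos: [0.5421, 0.1236, 0.1805]
orientation: [0.734, 0.679, 0.001, 0.0]
force: [0.2, 0.3, -1.8]
width: 0.619
grip_force: 64.2
```

{"name": "arm_command", "arguments": {"plan": [{"jaw": 4.6,"x": -5,"y": 2.8,"z": 0,"yaw": 0},{"jaw": 4.6,"x": -10,"y": 5.5,"z": 0,"yaw": 0},{"jaw": 4.6,"x": -13,"y": 7.2,"z": 0,"yaw": 0},{"jaw": 4.6,"x": -14,"y": 7.7,"z": 0,"yaw": 0},{"jaw": 4.6,"x": -14,"y": 7.7,"z": 0,"yaw": 0},{"jaw": 4.6,"x": -14,"y": 7.7,"z": 0,"yaw": 0}]}}

```text
clock: 29.52
ee_pos: [0.6072, -0.0188, 0.1794]
orientation: [0.734, 0.679, 0.0, -0.0]
force: [-0.4, -0.6, -1.9]
width: 0.625
grip_force: 64.2
```

```bash
python3 go.py .6075 -.0204 .048 -4.5
```

```text
t 29.52 pos [ 0.6072 -0.0188  0.1794] ang -4.4 w 0.625 F [-0.4 -0.6 -1.9] grip 64.2 tilt -0.0001
shift cm [-0.17  0.04 13.14] yaw 0.1 q7 0.12
```

{"name": "arm_command", "arguments": {"plan": [{"jaw": 4.6,"x": -0.15,"y": 0,"z": 4,"yaw": 0.1},{"jaw": 4.6,"x": -0.15,"y": 0,"z": 8,"yaw": 0.1},{"jaw": 4.6,"x": -0.15,"y": 0,"z": 11,"yaw": 0.1},{"jaw": 4.6,"x": -0.15,"y": 0,"z": 12.3,"yaw": 0.1},{"jaw": 4.6,"x": -0.15,"y": 0,"z": 12.7,"yaw": 0.1},{"jaw": 4.6,"x": -0.15,"y": 0,"z": 12.9,"yaw": 0.1},{"jaw": 4.6,"x": -0.15,"y": 0,"z": 12.9,"yaw": 0.1}]}}

```text
clock: 30.4
ee_pos: [0.6079, -0.0217, 0.051]
orientation: [0.735, 0.678, 0.0, 0.0]
force: [0.0, 0.5, -1.0]
width: 0.626
grip_force: 64.1
```

```bash
python3 go.py .6075 -.0204 .0475 -4.5
```

```text
t 30.4 pos [ 0.6079 -0.0217  0.051 ] ang -4.59 w 0.626 F [ 0.   0.5 -1. ] grip 64.1 tilt 0.0012
shift cm [ 0.12 -0.05  0.35] yaw -0.09 q7 0.2
```

{"name": "arm_command", "arguments": {"plan": [{"jaw": 4.6,"x": 0.1,"y": 0,"z": 0.2,"yaw": -0.1},{"jaw": 4.6,"x": 0.1,"y": 0,"z": 0.3,"yaw": -0.1},{"jaw": 4.6,"x": 0.1,"y": 0,"z": 0.35,"yaw": -0.1},{"jaw": 4.6,"x": 0.1,"y": 0,"z": 0.35,"yaw": -0.1}]}}

```text
clock: 30.9
ee_pos: [0.6077, -0.0206, 0.0477]
orientation: [0.734, 0.679, 0.0, -0.0]
force: [-5.3, 1.5, 14.3]
width: 0.624
grip_force: 66.1
```

```bash
python3 go.py .6075 -.0204 .0475 -4.5
```

```text
t 30.9 pos [ 0.6077 -0.0206  0.0477] ang -4.49 w 0.624 F [-5.3  1.5 14.3] grip 66.1 tilt 0.0005
shift cm [ 0.02 -0.02  0.02] yaw 0.01 q7 0.2
```

Down. Release, rise and go to the clamp.

{"name": "arm_command", "arguments": {"plan": [{"jaw": 5.4,"x": 0,"y": 0,"z": -0.1,"yaw": 0},{"jaw": 7.2,"x": 0,"y": 0,"z": -0.1,"yaw": 0},{"jaw": 7.5,"x": 0,"y": 0,"z": -0.1,"yaw": 0},{"jaw": 7.5,"x": 0,"y": 0,"z": -0.2,"yaw": 0},{"jaw": 7.5,"x": 0,"y": 0,"z": -4,"yaw": 0},{"jaw": 7.5,"x": 0,"y": 0,"z": -9,"yaw": 0},{"jaw": 7.5,"x": 3,"y": 0,"z": -13,"yaw": 0},{"jaw": 7.5,"x": 8,"y": -1,"z": -14,"yaw": 0}]}}

```text
clock: 31.9
ee_pos: [0.6052, 0.059, 0.1896]
orientation: [0.735, 0.678, 0.002, 0.001]
force: [0.2, 1.8, -0.6]
width: 0.88
grip_force: 0.0
```

{"name": "arm_command", "arguments": {"plan": [{"jaw": 7,"x": 6,"y": -1,"z": 0,"yaw": 0},{"jaw": 7,"x": 12,"y": -2.5,"z": 0,"yaw": 0},{"jaw": 7,"x": 18,"y": -4,"z": 0,"yaw": 0},{"jaw": 7,"x": 22,"y": -5,"z": 0,"yaw": 0},{"jaw": 7,"x": 25,"y": -5.8,"z": 0,"yaw": 0},{"jaw": 7,"x": 25,"y": -5.8,"z": 0,"yaw": 0}]}}

```text
clock: 32.65
ee_pos: [0.5645, 0.3163, 0.1863]
orientation: [0.733, 0.68, -0.0, -0.0]
force: [-0.6, -0.5, 0.1]
width: 0.819
grip_force: 0.0
```

```bash
python3 go.py .5661 .3099 -.0073 -4.3; python3 - <<'E'
from h import *
a=cap('side','s3');b=cap('top','t3')
cv2.imwrite('pics/c10.png',np.hstack([cv2.resize(cv2.convertScaleAbs(i,alpha=1.3),(400,300),interpolation=2) for i in (b['image'][125:200,210:310],a['image'][145:220,250:350])]))
E
```

```text
t 32.65 pos [0.5645 0.3163 0.1863] ang -4.28 w 0.819 F [-0.6 -0.5  0.1] grip 0.0 tilt -0.0007
shift cm [-0.63  0.22 19.36] yaw 0.02 q7 -0.44
```

View pics/c10.png

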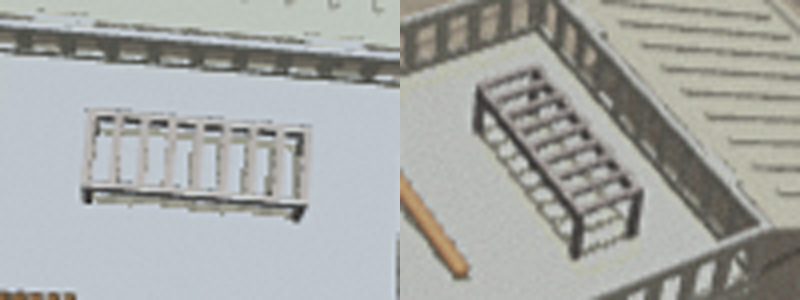

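The rack's corners coincide with the original picture. Now pick up the clamp.

{"name": "arm_command", "arguments": {"plan": [{"jaw": 7,"x": -0.6,"y": 0.2,"z": 5,"yaw": 0},{"jaw": 7,"x": -0.6,"y": 0.2,"z": 10,"yaw": 0},{"jaw": 7,"x": -0.6,"y": 0.2,"z": 15,"yaw": 0},{"jaw": 7,"x": -0.6,"y": 0.2,"z": 18,"yaw": 0},{"jaw": 7,"x": -0.6,"y": 0.2,"z": 19,"yaw": 0},{"jaw": 7,"x": -0.6,"y": 0.2,"z": 19.3,"yaw": 0},{"jaw": 6,"x": -0.6,"y": 0.2,"z": 19.3,"yaw": 0},{"jaw": 4.5,"x": -0.6,"y": 0.2,"z": 19.3,"yaw": 0}]}}

```text
clock: 33.75
ee_pos: [0.5677, 0.3077, -0.0052]
orientation: [0.734, 0.679, 0.001, 0.0]
force: [-0.5, -0.4, -1.3]
width: 0.529
grip_force: 0.0
```

```bash
python3 go.py .5661 .3099 -.0075 -4.3
```

```text
t 33.75 pos [ 0.5677  0.3077 -0.0052] ang -4.5 w 0.529 F [-0.5 -0.4 -1.3] grip 0.0 tilt 0.0013
shift cm [ 0.21 -0.18  0.23] yaw -0.2 q7 -0.34
```

{"name": "arm_command", "arguments": {"plan": [{"jaw": 4.5,"x": 0.2,"y": -0.2,"z": 0.2,"yaw": -0.2},{"jaw": 4.5,"x": 0.2,"y": -0.2,"z": 0.2,"yaw": -0.2},{"jaw": 3,"x": 0.2,"y": -0.2,"z": 0.2,"yaw": -0.2},{"jaw": 1.6,"x": 0.2,"y": -0.2,"z": 0.2,"yaw": -0.2},{"jaw": 1.5,"x": 0.2,"y": -0.2,"z": 0.2,"yaw": -0.2},{"jaw": 1.5,"x": 0.2,"y": -0.2,"z": 0.2,"yaw": -0.2},{"jaw": 1.5,"x": 0.2,"y": -0.2,"z": 0.2,"yaw": -0.2}]}}

```text
clock: 34.62
ee_pos: [0.5654, 0.3095, -0.0082]
orientation: [0.733, 0.68, 0.0, 0.0]
force: [-1.7, -0.1, 4.7]
width: 0.266
grip_force: 58.6
```

```bash
python3 go.py .6073 -.020 .2 -4.4
```

```text
t 34.62 pos [ 0.5654  0.3095 -0.0082] ang -4.3 w 0.266 F [-1.7 -0.1  4.7] grip 58.6 tilt 0.0002
shift cm [-32.54   6.65 -20.82] yaw 0.1 q7 -0.34
```

{"name": "arm_command", "arguments": {"plan": [{"jaw": 1.5,"x": 0,"y": 0,"z": -3,"yaw": 0},{"jaw": 1.5,"x": 0,"y": 0,"z": -8,"yaw": 0},{"jaw": 1.5,"x": 0,"y": 0,"z": -14,"yaw": 0},{"jaw": 1.5,"x": -2,"y": 0,"z": -19,"yaw": 0},{"jaw": 1.5,"x": -7,"y": 1.4,"z": -20.8,"yaw": 0},{"jaw": 1.5,"x": -12,"y": 2.4,"z": -20.8,"yaw": 0},{"jaw": 1.5,"x": -17,"y": 3.4,"z": -20.8,"yaw": 0},{"jaw": 1.5,"x": -22,"y": 4.5,"z": -20.8,"yaw": 0}]}}

```text
clock: 35.62
ee_pos: [0.5935, 0.0852, 0.1996]
orientation: [0.733, 0.68, -0.0, -0.0]
force: [0.6, -0.4, -1.5]
width: 0.266
grip_force: 59.1
```

{"name": "arm_command", "arguments": {"plan": [{"jaw": 1.5,"x": -5,"y": 1,"z": 0,"yaw": 0},{"jaw": 1.5,"x": -8.5,"y": 1.8,"z": 0,"yaw": 0},{"jaw": 1.5,"x": -10.5,"y": 2.1,"z": 0,"yaw": 0},{"jaw": 1.5,"x": -10.5,"y": 2.1,"z": 0,"yaw": 0},{"jaw": 1.5,"x": -10.5,"y": 2.1,"z": 0,"yaw": 0}]}}

```text
clock: 36.25
ee_pos: [0.6067, -0.018, 0.1995]
orientation: [0.733, 0.681, 0.0, -0.0]
force: [0.4, 0.2, -1.5]
width: 0.263
grip_force: 59.1
```

```bash
python3 go.py .6073 -.020 .1018 -4.4
```

```text
t 36.25 pos [ 0.6067 -0.018   0.1995] ang -4.21 w 0.263 F [ 0.4  0.2 -1.5] grip 59.1 tilt -0.0004
shift cm [-0.2   0.08  9.77] yaw 0.19 q7 0.12
```

{"name": "arm_command", "arguments": {"plan": [{"jaw": 1.5,"x": -0.2,"y": 0,"z": 4,"yaw": 0.1},{"jaw": 1.5,"x": -0.2,"y": 0,"z": 7,"yaw": 0.1},{"jaw": 1.5,"x": -0.2,"y": 0,"z": 8.6,"yaw": 0.1},{"jaw": 1.5,"x": -0.2,"y": 0,"z": 9.2,"yaw": 0.1},{"jaw": 1.5,"x": -0.2,"y": 0,"z": 9.5,"yaw": 0.1},{"jaw": 1.5,"x": -0.2,"y": 0,"z": 9.5,"yaw": 0.1}]}}

```text
clock: 37.0
ee_pos: [0.6069, -0.0214, 0.1053]
orientation: [0.734, 0.679, 0.0, 0.0]
force: [-0.1, -0.1, -0.8]
width: 0.27
grip_force: 59.1
```

```bash
python3 go.py .6073 -.020 .1018 -4.4
```

```text
t 37.0 pos [ 0.6069 -0.0214  0.1053] ang -4.39 w 0.27 F [-0.1 -0.1 -0.8] grip 59.1 tilt 0.0009
shift cm [0.15 0.02 0.35] yaw 0.01 q7 0.18
```

{"name": "arm_command", "arguments": {"plan": [{"jaw": 1.5,"x": 0.1,"y": 0,"z": 0.2,"yaw": 0},{"jaw": 1.5,"x": 0.1,"y": 0,"z": 0.3,"yaw": 0},{"jaw": 1.5,"x": 0.1,"y": 0,"z": 0.35,"yaw": 0},{"jaw": 1.5,"x": 0.1,"y": 0,"z": 0.35,"yaw": 0}]}}

```text
clock: 37.5
ee_pos: [0.6069, -0.0204, 0.1018]
orientation: [0.734, 0.679, 0.0, 0.0]
force: [-1.9, 1.2, 6.3]
width: 0.264
grip_force: 60.2
```

```bash
python3 go.py .6073 -.020 .1018 -4.4
```

```text
t 37.5 pos [ 0.6069 -0.0204  0.1018] ang -4.39 w 0.264 F [-1.9  1.2  6.3] grip 60.2 tilt 0.0005
shift cm [ 0.04  0.04 -0.  ] yaw 0.01 q7 0.18
```

Seated. Release, rise and move clear for a final look.

{"name": "arm_command", "arguments": {"plan": [{"jaw": 2.6,"x": 0,"y": 0,"z": 0,"yaw": 0},{"jaw": 4.5,"x": 0,"y": 0,"z": 0,"yaw": 0},{"jaw": 6,"x": 0,"y": 0,"z": 0,"yaw": 0},{"jaw": 6,"x": 0,"y": 0,"z": 0,"yaw": 0},{"jaw": 6,"x": 0,"y": 0,"z": -3,"yaw": 0},{"jaw": 6,"x": 0,"y": 0,"z": -8,"yaw": 0},{"jaw": 6,"x": 3,"y": 0,"z": -13,"yaw": 0},{"jaw": 6,"x": 9,"y": -1,"z": -14,"yaw": 0}]}}

```text
clock: 38.5
ee_pos: [0.6052, 0.0686, 0.2449]
orientation: [0.735, 0.678, 0.002, 0.002]
force: [1.6, 1.8, 0.1]
width: 0.704
grip_force: 0.0
```

{"name": "arm_command", "arguments": {"plan": [{"jaw": 6,"x": 6,"y": -1,"z": 0,"yaw": 0},{"jaw": 6,"x": 12,"y": -3,"z": 0,"yaw": 0},{"jaw": 6,"x": 18,"y": -5,"z": 0,"yaw": 0},{"jaw": 6,"x": 24,"y": -7,"z": 0,"yaw": 0},{"jaw": 6,"x": 24,"y": -7,"z": 0,"yaw": 0},{"jaw": 6,"x": 24,"y": -7,"z": 0,"yaw": 0}]}}

```text
clock: 39.25
ee_pos: [0.5523, 0.3142, 0.2411]
orientation: [0.734, 0.679, -0.0, 0.0]
force: [0.9, -1.0, 0.4]
width: 0.703
grip_force: 0.0
```

```bash
python3 - <<'E'
from h import *
a=cap('side','s4');b=cap('top','t4')
cv2.imwrite('pics/c11.png',np.hstack([cv2.resize(cv2.convertScaleAbs(i,alpha=1.3),(400,300),interpolation=2) for i in (b['image'][125:200,210:310],a['image'][145:220,250:350])]))
E
```

```text
(no output)
```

View pics/c11.png

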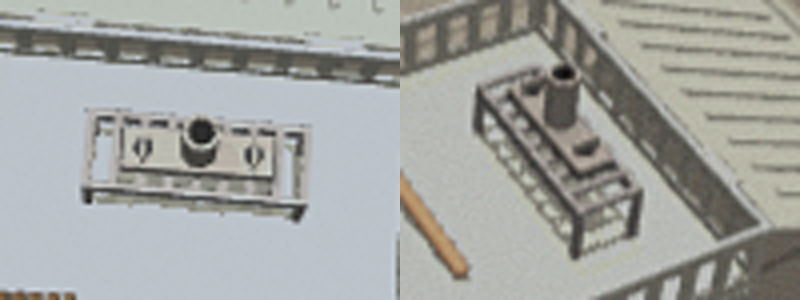

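The final crop shows the clamp centred lengthwise on the rack (socket top at (203,130)), with the rack where it was. Handing in.

```bash
python3 -c "
from plant import robot
print(robot.sign_off())"
```

```text
the job is handed in; nothing more can be done
None
```

The job is handed in at about 39 s on the robot's clock: the cover is on the drain, centred to about 1–2 mm, the rack is back in its original place and angle, and the clamp head stands lengthwise on its middle; the brush, bottle and tub were never handled.

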